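# Dry-build a stacked heel on an upturned shoe

### The arm

A 6-joint arm with a two-finger parallel gripper is mounted at the origin on the work surface. World frame = base frame: x ahead of the robot, y to its left, z up, the work surface at z = 0. Lengths are in mm, angles in degrees, forces in N, time in s.
With the tool pointing down it reaches from about 250 to 725 mm from the base axis. Payload 9.7 kg.
Tool frame: the origin (TCP) lies midway between the tips of the shut fingers; the grasp point (between the pads) lies 19 mm behind it; z points along the fingers, y is the line along which they close (so a half turn about z gives the same grasp; the last joint's range is limited). The gripper opens to 85 mm and grips with 20 to 120 N. Pads are 22 mm wide; open, the fingers measure 114 mm over their backs; the gripper's body (76 mm by 85 mm) begins 54 mm behind the grasp point. The pads swing forward as they close: fully open they stand 13 mm farther back than shut.
Start: joints at [-73.969, 4.979, 10.078, 95.1, 0, 90], TCP at [151.887, -528.609, 231.284] pointing down, gripper open.
Joint ranges: [-179.16, 179.16], [-48.56, 103.87], [-65.8, 70.77], [-126.05, 130.52], [-82.76, 87.17], [-180, 180]. Speed limits (degrees/s): [127.2, 127.2, 147.25, 180, 180, 180].

### API

Orientations are given as [roll, pitch, yaw] about the fixed x, y, z axes, in that order (R = Rz(yaw) Ry(pitch) Rx(roll)).
In Python, from bench import sensors, snapshot, workorder gives the robot as it stands. The module is installed in compiled form; this text tells all that it offers.
- The arm moves only by the shell command python3 -m crank 'ROWS' [FORCE]. ROWS is JSON, a list of rows, each an object with "offset": the shift along the tool's x, y, z in units of 25 mm (1.0 is 25 mm), a list of three; "angular": the turn, a rotation vector about the tool's x, y, z in units of 5 degrees (1.0 is 5 degrees), a list of three; "claw": the finger opening in mm, from 0 to 85.4. In form: [{"offset": [x, y, z], "angular": [wx, wy, wz], "claw": claw}, ...]. A call has 1 to 20 rows; each row shifts and turns the commanded pose from where the row before left it, along the tool's axes as they then stand; what a row does not reach is not made up. A row lasts 1/12 s, in which the tool goes at most 41.7 mm and 7.16 degrees, less where a joint would pass 70% of its speed; a pose out of reach is approached as far as the arm can. A call is refused whole if a number of a shift passes 1 or a number of a turn 1, either way. A call with a gripper value outside its range is refused whole. The fingers move at their own pace and stop on an object; FORCE is the grip in N (left out, the last holds). Time passes only in rows, so rows that do not move let the fingers close. It gives the time, the measured TCP pose, the force, the opening and the grip force at its end, in the units of the state.
- sensors.get_obs(): the state, without advancing time (a new reading comes with each control period).
- snapshot(name): name is "scene" or "top"; returns a dict with "pixels" (420x560x3 uint8, red, green, blue), "fx", "fy", "cx", "cy" (pixels), "world_to_cam" (4x4, takes a point from world to camera coordinates). Camera axes: x right, y up, looking along -z (the intrinsics and any distortion apply to the point x, -y, -z); pixel columns grow to the right and rows downward; lengths in mm; the calibration is good to about 2 mm. A picture is of the moment at which its call begins. There is no depth.
- workorder.finish_job(): hands the job in; it is judged then, once.
The state is a dict: "t": time; "joints": joint angles; "qd": joint speeds; "joint_efforts": joint torques, N m; "eef_pos": TCP position; "ee_rot": TCP orientation; "force": force on the tool from outside, world axes, zero at the start; "torque": the same for the moment, N m; "finger_gap": finger opening in mm; "finger_force": force on a finger pad.
Only numpy, scipy, OpenCV 4.12 (cv2) and the standard library are available. Lean on these libraries where they do the work, as an engineer would, in place of code of your own. Each camera call takes 0.05 s, during which the arm holds its last target. There are 200 camera calls.

### The job

Dry-build the stacked heel on the seat of the upturned shoe, one piece at a time: the widest leather lift first, then the middle one, then the narrowest, and the black rubber top piece last. Lay each piece flat with its straight breast edge towards the toe, flush above the breast edge of the seat and centred from side to side, and let go of it before you fetch the next. Leave the hammer, the brush and the polish tin where they are.

Things in the scene. Friction and masses are not known exactly. Their poses are not given: they have to be found in the camera images.
- lift_wide_c (a point): Widest leather lift of the heel: flat rigid D-shaped piece, 66 mm wide (y), 70 mm long (x), 8 mm thick, lying flat on the bench; both faces alike. Point at its centre, half-way up. x points to the straight breast edge (35 mm away), -x to the half-round back, z up; the two sides are straight and parallel over the front 37 mm. Its body origin (named in the rules) lies underneath, 15 mm from the centre towards the breast edge.
- lift_mid_c (a point): Middle leather lift of the heel: flat rigid D-shaped piece, 58 mm wide (y), 62 mm long (x), 8 mm thick, lying flat on the bench; both faces alike. Point at its centre, half-way up. x points to the straight breast edge (31 mm away), -x to the half-round back, z up; the two sides are straight and parallel over the front 33 mm. Its body origin (named in the rules) lies underneath, 15 mm from the centre towards the breast edge.
- lift_narrow_c (a point): Narrowest leather lift of the heel: flat rigid D-shaped piece, 50 mm wide (y), 54 mm long (x), 8 mm thick, lying flat on the bench; both faces alike. Point at its centre, half-way up. x points to the straight breast edge (27 mm away), -x to the half-round back, z up; the two sides are straight and parallel over the front 29 mm. Its body origin (named in the rules) lies underneath, 15 mm from the centre towards the breast edge.
- top_piece_c (a point): Black rubber top piece of the heel: flat rigid D-shaped piece, 43 mm wide (y), 47 mm long (x), 8 mm thick, lying flat on the bench; both faces alike. Point at its centre, half-way up. x points to the straight breast edge (23.5 mm away), -x to the half-round back, z up; the two sides are straight and parallel over the front 25.5 mm. Its body origin (named in the rules) lies underneath, 15 mm from the centre towards the breast edge.
- heel_seat (a point): Heel seat of a black shoe fixed sole up on an iron jack: level tan D-shaped face 68 mm wide (y), 72 mm long, 135 mm above the bench. Point on the face at the middle of its straight breast edge; x points to the toe, so the seat reaches 72 mm towards -x to its half-round back; z up. Ahead of the breast edge the darker sole rises to 30 mm above the seat; shoe 277 mm long, up to 93 wide.
- hammer: Bystander: wooden-handled hammer, lying, 260 mm long, 26 mm high, origin under its middle, x along the handle to the head
- brush: Bystander: bristle shoe brush, 160 x 50 x 44 mm, standing on its bristles, origin under its middle, x along its length
- polish_tin: Bystander: round flat polish tin with a black disc on its lid, 72 mm across, 25 mm high, origin under its middle
There are look-alikes about, which are no part of the job. Leave any red look-alike of the part that bears lift_narrow_c alone. Leave any purple look-alike of the part that bears lift_mid_c alone.

How it is judged (in metres and radians):
On the way, in this order (a step that is already met when the one before it is completed fails the run):
1. the widest leather lift lies squarely on the heel seat, let go (x of lift_wide_c in the frame of heel_seat between -0.043 and -0.027 m and x of lift_wide in the frame of heel_seat between -0.028 and -0.012 m and y of lift_wide_c in the frame of heel_seat between -0.008 and 0.008 m and z of lift_wide_c in the frame of heel_seat between 0.001 and 0.007 m and angle between the x axis of lift_wide_c and the x axis of heel_seat, either way round below 0.17 rad and angle between lift_wide_c's own z axis and vertical below 0.08 rad and linear speed of lift_wide below 0.02 m/s and contact force between the fingers and lift_wide below 0.05 N), for 0.2 s.
2. the middle leather lift lies squarely on the widest leather lift, let go (x of lift_wide_c in the frame of heel_seat between -0.043 and -0.027 m and x of lift_wide in the frame of heel_seat between -0.028 and -0.012 m and y of lift_wide_c in the frame of heel_seat between -0.008 and 0.008 m and z of lift_wide_c in the frame of heel_seat between 0.001 and 0.007 m and angle between the x axis of each of lift_wide_c, lift_mid_c and the x axis of heel_seat, either way round below 0.17 rad and angle between each of lift_wide_c, lift_mid_c's own z axis and vertical below 0.08 rad and x of lift_mid_c in the frame of heel_seat between -0.039 and -0.023 m and x of lift_mid in the frame of heel_seat between -0.024 and -0.008 m and y of lift_mid_c in the frame of heel_seat between -0.008 and 0.008 m and z of lift_mid_c in the frame of heel_seat between 0.009 and 0.015 m and linear speed of lift_mid below 0.02 m/s and contact force between the fingers and lift_mid below 0.05 N), for 0.2 s.
3. the narrowest leather lift lies squarely on the middle leather lift, let go (x of lift_wide_c in the frame of heel_seat between -0.043 and -0.027 m and x of lift_wide in the frame of heel_seat between -0.028 and -0.012 m and y of lift_wide_c in the frame of heel_seat between -0.008 and 0.008 m and z of lift_wide_c in the frame of heel_seat between 0.001 and 0.007 m and angle between the x axis of each of lift_wide_c, lift_mid_c, lift_narrow_c and the x axis of heel_seat, either way round below 0.17 rad and angle between each of lift_wide_c, lift_mid_c, lift_narrow_c's own z axis and vertical below 0.08 rad and x of lift_mid_c in the frame of heel_seat between -0.039 and -0.023 m and x of lift_mid in the frame of heel_seat between -0.024 and -0.008 m and y of lift_mid_c in the frame of heel_seat between -0.008 and 0.008 m and z of lift_mid_c in the frame of heel_seat between 0.009 and 0.015 m and x of lift_narrow_c in the frame of heel_seat between -0.035 and -0.019 m and x of lift_narrow in the frame of heel_seat between -0.02 and -0.004 m and y of lift_narrow_c in the frame of heel_seat between -0.008 and 0.008 m and z of lift_narrow_c in the frame of heel_seat between 0.017 and 0.023 m and linear speed of lift_narrow below 0.02 m/s and contact force between the fingers and lift_narrow below 0.05 N), for 0.2 s.
At the end, for the whole second after the job is handed in: All four lie flat on the seat in one pile, from below: widest, middle, narrowest lift, top piece, each within 3 mm of its height; breast edges towards the toe, within 8 mm of the seat's, centred within 8 mm, turned under 0.17 rad; all released and at rest (all of step 3 and linear speed of each of lift_wide, lift_mid, top_piece below 0.02 m/s and contact force between the fingers and lift_wide below 0.05 N and contact force between the fingers and lift_mid below 0.05 N and x of top_piece_c in the frame of heel_seat between -0.0315 and -0.0155 m and x of top_piece in the frame of heel_seat between -0.0165 and -0.0005 m and y of top_piece_c in the frame of heel_seat between -0.008 and 0.008 m and z of top_piece_c in the frame of heel_seat between 0.025 and 0.031 m and angle between the x axis of top_piece_c and the x axis of heel_seat, either way round below 0.17 rad and angle between top_piece_c's own z axis and vertical below 0.08 rad and contact force between the fingers and top_piece below 0.05 N); the robot touches nothing.
It fails at once if the hammer is shifted by more than 30 mm (distance of hammer from where it was at the start of the episode above 0.03 m).
It fails at once if the brush is shifted by more than 30 mm (distance of brush from where it was at the start of the episode above 0.03 m).
It fails at once if the polish tin is shifted by more than 30 mm (distance of polish_tin from where it was at the start of the episode above 0.03 m).
It also fails if it takes over 125 s, if anything falls off the work surface, if the arm or the gripper's body presses on something with over 40 N, if the wrist force passes 120 N, or if a joint passes its speed limit or range.

## Working session

There is one attempt and no reset: what is moved stays moved. The work goes in short steps, Python scripts to look and compute and a shell command to move; the robot and the scene stay as the last step left them, time stands still between calls to the robot, and variables do not carry over. Pictures are saved under pics/ and viewed, at most 14 in all, crops included, and the job is handed in when it is done.

```bash
mkdir -p pics
cat > h.py <<'E'
import numpy as np, cv2, json, os
from bench import sensors, snapshot, workorder
def shot(name, fn):
    s=snapshot(name); cv2.imwrite('pics/'+fn+'.png', cv2.cvtColor(s['pixels'],cv2.COLOR_RGB2BGR))
    np.savez('pics/'+fn+'.npz', px=s['pixels'], K=[s['fx'],s['fy'],s['cx'],s['cy']], T=s['world_to_cam']); return s
def load(fn):
    d=np.load('pics/'+fn+'.npz'); k=d['K']; return dict(pixels=d['px'],fx=k[0],fy=k[1],cx=k[2],cy=k[3],world_to_cam=d['T'])
def ray(s,u,v,z):
    T=np.array(s['world_to_cam']); R=T[:3,:3]; o=-R.T@T[:3,3]
    d=R.T@np.array([(u-s['cx'])/s['fx'],-(v-s['cy'])/s['fy'],-1.]); return o+d*(z-o[2])/d[2]
def proj(s,p):
    T=np.array(s['world_to_cam']); c=T[:3,:3]@np.array(p)+T[:3,3]
    return s['cx']+s['fx']*c[0]/-c[2], s['cy']-s['fy']*c[1]/-c[2]
E
python3 - <<'E'
from h import *
s=shot('top','t0'); print(s.keys(),s['fx'],np.round(s['world_to_cam'],3).tolist()); s=shot('scene','s0');print(np.round(s['world_to_cam'],3).tolist(),{k:s[k] for k in s if k not in('pixels','world_to_cam')})
print(sensors.get_obs())
E
```

```text
dict_keys(['pixels', 'fx', 'fy', 'cx', 'cy', 'world_to_cam']) 397.746455179452 [[0.008, -1.0, -0.021, -57.788], [0.991, 0.005, 0.131, -589.269], [-0.13, -0.022, 0.991, -893.052], [0.0, 0.0, 0.0, 1.0]]
[[-0.163, 0.987, 0.008, 176.617], [-0.799, -0.136, 0.585, 396.733], [0.578, 0.089, 0.811, -1380.688], [0.0, 0.0, 0.0, 1.0]] {'fx': 419.7455988504092, 'fy': 419.7455988504092, 'cx': 282.33209994341223, 'cy': 207.27316209107502}
{'t': 0.1, 'joints': array([-7.39676941e+01,  5.00747910e+00,  1.00402895e+01,  9.50975451e+01,
        6.26924057e-04,  9.00014256e+01]), 'qd': array([-0.05308147, -0.20426217,  0.24692905,  0.13581993,  0.01977551,
       -0.07029351]), 'joint_efforts': array([ 1.71218337e-03, -5.21561623e+01,  4.65654445e+01,  1.60227797e-02,
        4.35744948e-05, -1.32918862e-05]), 'eef_pos': array([ 151.85097861, -528.43127502,  230.67005689]), 'ee_rot': array([-1.79935265e+02, -6.25312922e-04,  1.60308796e+01]), 'force': array([-0.63766265,  0.1675826 ,  0.48923498]), 'torque': array([-0.00013222,  0.0245907 ,  0.02097632]), 'finger_force': 0.0, 'finger_gap': 85.54473590792998}
```

View pics/t0.png

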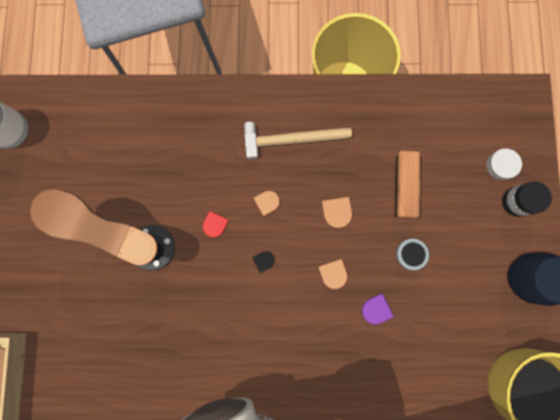

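View pics/s0.png

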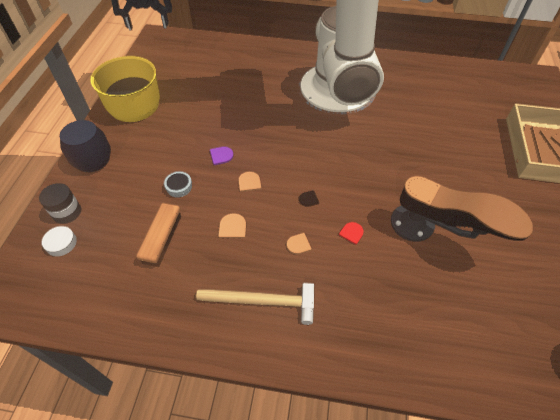

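Top view shows: lift candidates tan at (337,212), (333,274), (267,202); black piece at (264,261); red look-alike at (214,224) and purple one at (377,310), both to be left; other possible confusions are the tin's black disc (412,254) and the black cups at right. Shoe: toe at left, tan seat around (140,245). Sizes decide between the three tan ones; a close crop will check them.

```bash
cat >> h.py <<'E'
def mask(s,roi,kind,f=6):
    u0,v0,u1,v1=roi
    im=cv2.resize(s['pixels'][v0:v1,u0:u1],None,fx=f,fy=f,interpolation=cv2.INTER_CUBIC)
    lab=cv2.cvtColor(im,cv2.COLOR_RGB2HSV).astype(int); V=lab[...,2]
    bg=np.median(np.concatenate([V[:6].ravel(),V[-6:].ravel(),V[:,:6].ravel(),V[:,-6:].ravel()]))
    fg=np.percentile(V,1 if kind=='dark' else 97); t=(bg+fg)/2
    m=((V<t) if kind=='dark' else (V>t)).astype(np.uint8)
    c=max(cv2.findContours(m,cv2.RETR_EXTERNAL,cv2.CHAIN_APPROX_NONE)[0],key=cv2.contourArea)[:,0].astype(float)
    return np.c_[u0+(c[:,0]+.5)/f-.5, v0+(c[:,1]+.5)/f-.5]
def dpose(s,roi,kind,z):
    w=np.array([ray(s,u,v,z)[:2] for u,v in mask(s,roi,kind)],np.float32)
    (cx,cy),(a,b),ang=cv2.minAreaRect(w); m=cv2.moments(w.reshape(-1,1,2))
    d=np.array([m['m10']/m['m00']-cx,m['m01']/m['m00']-cy])
    k=[np.array([np.cos(np.radians(ang+90*i)),np.sin(np.radians(ang+90*i))]) for i in range(4)]
    x=max(k,key=lambda e:e@d); yaw=np.degrees(np.arctan2(x[1],x[0]))
    e=w-[cx,cy]; return dict(c=np.round([cx,cy],1),yaw=round(yaw,1),len=round(float(np.ptp(e@x)),1),wid=round(float(np.ptp(e@[-x[1],x[0]])),1),off=np.round(d,1))
E
python3 - <<'E'
from h import *
s=load('t0')
R=dict(wide=(313,190,362,235,'b'),mid=(312,253,356,296,'b'),nar=(248,184,286,220,'b'),top=(246,246,282,277,'dark'),red=(196,206,234,242,'b'),pur=(356,289,398,330,'b'))
for k,(a,b,c,d,e) in R.items(): print(k,dpose(s,(a,b,c,d),e,7))
im=s['pixels']; c=cv2.resize(np.hstack([im[180:320,240:400]]),None,fx=4,fy=4,interpolation=cv2.INTER_CUBIC)
d=cv2.resize(im[200:300,90:200],None,fx=5,fy=5,interpolation=cv2.INTER_CUBIC)
cv2.imwrite('pics/c0.png',c[...,::-1]);cv2.imwrite('pics/c1.png',d[...,::-1])
E
```

```text
wide {'c': array([ 590.2, -208. ]), 'yaw': np.float64(9.1), 'len': 70.5, 'wid': 66.6, 'off': array([2.9, 0.5])}
mid {'c': array([ 441.7, -197.8]), 'yaw': np.float64(18.8), 'len': 62.4, 'wid': 58.4, 'off': array([2.5, 0.8])}
nar {'c': array([617.7, -39.2]), 'yaw': np.float64(119.4), 'len': 54.7, 'wid': 51.1, 'off': array([-1.2,  1.9])}
top {'c': array([474.7, -33.2]), 'yaw': np.float64(116.9), 'len': 47.0, 'wid': 42.8, 'off': array([-0.6,  1.5])}
red {'c': array([558. ,  91.3]), 'yaw': np.float64(-25.4), 'len': 55.7, 'wid': 51.8, 'off': array([ 2. , -1.1])}
pur {'c': array([ 360.9, -293.2]), 'yaw': np.float64(-64.3), 'len': 60.8, 'wid': 57.0, 'off': array([ 1.2, -2.4])}
```

View pics/c0.png

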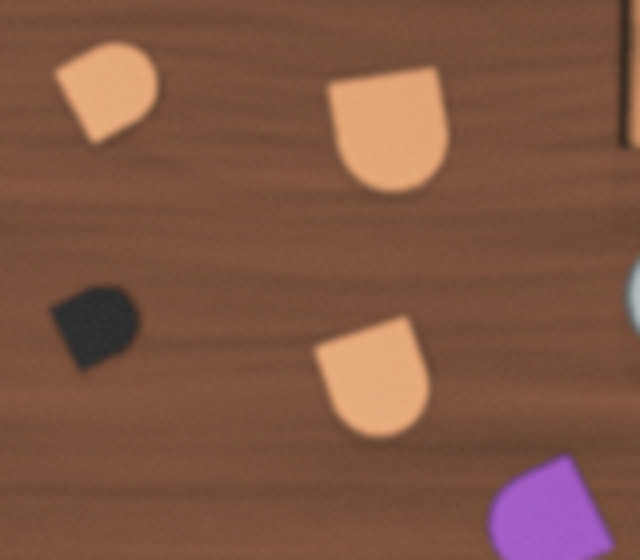

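View pics/c1.png

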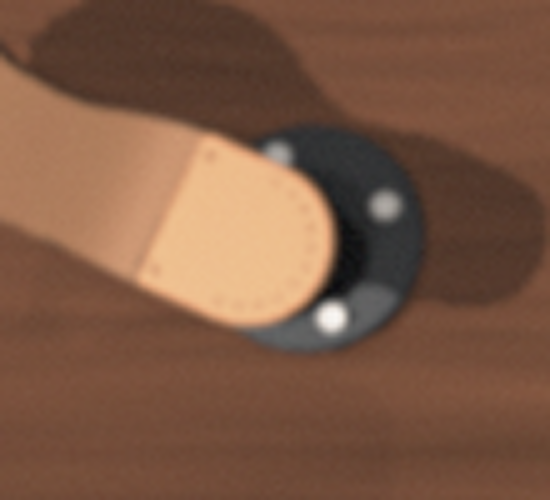

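Crop c0: sizes match exactly — wide (337,212), mid (333,274), narrow (267,202), black top piece (264,261). Crop c1: seat's breast edge runs from about (131,226) to (118,255), half-round back near (157,248).

Run:
```python
from h import *
s=load('t0')
for u,v in [(131,226.4),(117.6,255),(157.2,248)]: print(np.round(ray(s,u,v,135),1))
im=cv2.resize(s['pixels'],None,fx=6,fy=6,interpolation=cv2.INTER_CUBIC)
# profile along axis from toe to back, V channel & lightness at breast
A=ray(s,131,226.4,135);B=ray(s,117.6,255,135);m=(A+B)/2;t=(B-A)/np.linalg.norm(B-A);n=np.cross(t,[0,0,1]);
if n@(ray(s,157.2,248,135)-m)>0:n=-n
print('x dir yaw',np.degrees(np.arctan2(n[1],n[0])),m)
for off in (-20,-10,0,10,20):
    print(off,[int(im[int((p[1]+.5)*6),int((p[0]+.5)*6)].sum()) for p in (proj(s,m+n*d+t*off) for d in range(-12,13,2))])
hsv=cv2.cvtColor(im,cv2.COLOR_RGB2HSV)
m2=np.zeros(im.shape[:2],np.uint8); roi=(slice(200*6,300*6),slice(100*6,200*6))
m2[roi]=(im[roi].astype(int).sum(2)>510)
c=max(cv2.findContours(m2,0,1)[0],key=cv2.contourArea)[:,0]
w=np.array([ray(s,(u+.5)/6-.5,(v+.5)/6-.5,135)[:2] for u,v in c],np.float32)
print(cv2.minAreaRect(w))
# extents in the x-dir frame
e=(w-m[:2]); print('along',np.percentile(e@n[:2],[0,2,98,100]),'across',(e@t[:2]).min(),(e@t[:2]).max())
```

```text
[542.4 242.5 135. ]
[482.5 267.3 135. ]
[497.6 185.  135. ]
x dir yaw 67.49279537213998 [512.44683082 254.86349489 135.        ]
-20 [563, 564, 562, 561, 560, 559, 532, 492, 465, 463, 466, 468, 466]
-10 [565, 566, 570, 568, 568, 558, 533, 493, 463, 467, 472, 471, 468]
0 [568, 571, 570, 569, 571, 567, 529, 491, 470, 464, 468, 469, 465]
10 [566, 568, 570, 568, 573, 565, 536, 484, 458, 466, 473, 474, 469]
20 [571, 570, 571, 574, 575, 571, 545, 479, 458, 467, 474, 471, 472]
((498.5580139160156, 224.06704711914062), (70.04454040527344, 66.7244873046875), 67.49177551269531)
along [-68.7896551  -68.48841176   1.08810994   1.25492823] across -32.32023355199332 34.40426588088817
```

```bash
cat >> h.py <<'E'
def plan(x,y,z,yaw):
    o=sensors.get_obs(); p=o['eef_pos']; w=o['ee_rot'][2]
    dw=(yaw-w+180)%360-180; d=np.array([x,y,z])-p; a=np.radians(yaw)
    X=d[0]*np.cos(a)+d[1]*np.sin(a); Y=d[0]*np.sin(a)-d[1]*np.cos(a)
    print('now',np.round(p,1),np.round(o['ee_rot'],2),'gap',round(o['finger_gap'],1),'t',round(o['t'],2),'\nturn z units %.2f ; after the turn x %.3f y %.3f z %.3f units'%(-dw/5,X/25,Y/25,-d[2]/25))
PIECE=dict(wide=(590.2,-208.0,9.1,12,35),mid=(441.7,-197.8,18.8,12,31),nar=(617.7,-39.2,119.4,11,27),top=(474.7,-33.2,116.9,10,23.5))
SEAT=(511.9,256.3,67.5)
def pick(k,z):
    x,y,w,g,_=PIECE[k]; a=np.radians(w); plan(x+g*np.cos(a),y+g*np.sin(a),z,w)
def place(k,z):
    g,l=PIECE[k][3:]; a=np.radians(SEAT[2]); plan(SEAT[0]+(g-l)*np.cos(a),SEAT[1]+(g-l)*np.sin(a),z,SEAT[2])
E
python3 -c "
from h import *
pick('wide',60)"
```

```text
now [ 151.9 -528.4  230.7] [-179.94   -0.     16.03] gap 85.5 t 0.1 
turn z units 1.39 ; after the turn x 19.820 y -9.883 z 6.827 units
```

```bash
python3 -m crank '[{"offset":[0,0,0],"angular":[0,0,0.69],"claw":85},{"offset":[0,0,0],"angular":[0,0,0.7],"claw":85},{"offset":[1,-0.5,0.2],"angular":[0,0,0],"claw":85},{"offset":[1,-0.5,0.2],"angular":[0,0,0],"claw":85},{"offset":[1,-0.5,0.2],"angular":[0,0,0],"claw":85},{"offset":[1,-0.5,0.2],"angular":[0,0,0],"claw":85},{"offset":[1,-0.5,0.2],"angular":[0,0,0],"claw":85},{"offset":[1,-0.5,0.2],"angular":[0,0,0],"claw":85},{"offset":[1,-0.5,0.2],"angular":[0,0,0],"claw":85},{"offset":[1,-0.5,0.2],"angular":[0,0,0],"claw":85},{"offset":[1,-0.5,0.2],"angular":[0,0,0],"claw":85},{"offset":[1,-0.5,0.2],"angular":[0,0,0],"claw":85},{"offset":[1,-0.5,0.2],"angular":[0,0,0],"claw":85},{"offset":[1,-0.5,0.2],"angular":[0,0,0],"claw":85},{"offset":[1,-0.5,0.2],"angular":[0,0,0],"claw":85},{"offset":[1,-0.5,0.2],"angular":[0,0,0],"claw":85},{"offset":[1,-0.5,0.2],"angular":[0,0,0],"claw":85},{"offset":[1,-0.5,0.2],"angular":[0,0,0],"claw":85}]' 40; python3 -c "
from h import *
pick('wide',60)"
```

```text
t: 1.6
eef_pos: [516.2, -266.9, 150.7]
ee_rot: [-180.0, 0.0, 9.1]
force: [-1.1, -0.7, -0.2]
finger_gap: 85.0
finger_force: 0.0
now [ 516.2 -266.9  150.7] [-1.7998e+02  3.0000e-02  9.0900e+00] gap 85.0 t 1.6 
turn z units -0.00 ; after the turn x 3.777 y -1.858 z 3.627 units
```

```bash
python3 -m crank '[{"offset":[0.94,-0.46,0.9],"angular":[0,0,0],"claw":85},{"offset":[0.94,-0.46,0.9],"angular":[0,0,0],"claw":85},{"offset":[0.94,-0.46,0.9],"angular":[0,0,0],"claw":85},{"offset":[0.95,-0.47,0.9],"angular":[0,0,0],"claw":85},{"offset":[0,0,0],"angular":[0,0,0],"claw":85},{"offset":[0,0,0],"angular":[0,0,0],"claw":85}]'; python3 -c "
from h import *
pick('wide',-5);shot('scene','s1')"
```

```text
t: 2.1
eef_pos: [600.6, -206.1, 58.8]
ee_rot: [-179.9, 0.2, 9.2]
force: [-0.4, 0.1, 0.7]
finger_gap: 84.9
finger_force: 0.0
now [ 600.6 -206.1   58.8] [-179.89    0.21    9.19] gap 84.9 t 2.1 
turn z units 0.02 ; after the turn x 0.057 y 0.010 z 2.553 units
```

View pics/s1.png

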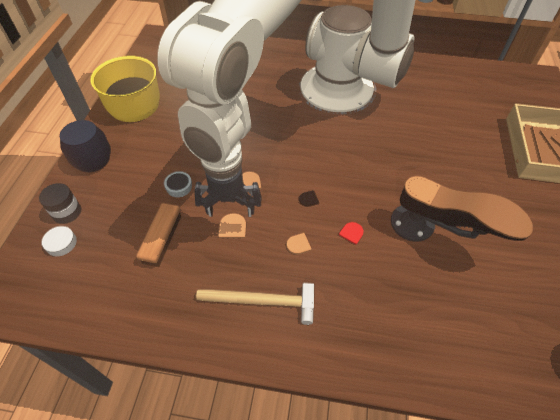

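Scene view: the open fingers at (208,213) and (250,212) straddle the wide lift (232,226). Descending.

```bash
python3 -m crank '[{"offset":[0.05,0,0.8],"angular":[0,0,0],"claw":85},{"offset":[0,0,0.8],"angular":[0,0,0],"claw":85},{"offset":[0,0,0.5],"angular":[0,0,0],"claw":85},{"offset":[0,0,0.3],"angular":[0,0,0],"claw":85},{"offset":[0,0,0.15],"angular":[0,0,0],"claw":85},{"offset":[0,0,0],"angular":[0,0,0],"claw":85}]'; python3 -m crank '[{"offset":[0,0,0],"angular":[0,0,0],"claw":50},{"offset":[0,0,0],"angular":[0,0,0],"claw":50},{"offset":[0,0,0],"angular":[0,0,0],"claw":50},{"offset":[0,0,0],"angular":[0,0,0],"claw":50},{"offset":[0,0,0],"angular":[0,0,0],"claw":50},{"offset":[0,0,0],"angular":[0,0,0],"claw":50},{"offset":[0,0,0],"angular":[0,0,0],"claw":50},{"offset":[0,0,0],"angular":[0,0,0],"claw":50}]' 40
```

```text
t: 2.65
eef_pos: [602.0, -207.6, -2.4]
ee_rot: [-180.0, 0.0, 9.0]
force: [0.1, 0.0, 0.4]
finger_gap: 84.9
finger_force: 0.0
t: 3.32
eef_pos: [603.1, -207.6, -0.6]
ee_rot: [179.9, -0.1, 9.1]
force: [-1.3, -0.8, 5.6]
finger_gap: 63.9
finger_force: 43.5
```

```bash
python3 -m crank '[{"offset":[0,0,-0.2],"angular":[0,0,0],"claw":50},{"offset":[0,0,0],"angular":[0,0,0],"claw":50}]' 40;  python3 -m crank '[{"offset":[0,0,-0.8],"angular":[0,0,0],"claw":50},{"offset":[0,0,-1],"angular":[0,0,-0.97],"claw":50},{"offset":[0,0,-1],"angular":[0,0,-0.97],"claw":50},{"offset":[0,0,-1],"angular":[0,0,-0.97],"claw":50},{"offset":[0,0,-1],"angular":[0,0,-0.97],"claw":50},{"offset":[0,0,-1],"angular":[0,0,-0.97],"claw":50},{"offset":[0,0,-1],"angular":[0,0,-0.97],"claw":50},{"offset":[0,0,-1],"angular":[0,0,-0.97],"claw":50},{"offset":[0,0,-1],"angular":[0,0,-0.97],"claw":50},{"offset":[0,0,-0.2],"angular":[0,0,-0.97],"claw":50},{"offset":[0,0,0],"angular":[0,0,-0.97],"claw":50},{"offset":[0,0,0],"angular":[0,0,-0.97],"claw":50},{"offset":[0,0,0],"angular":[0,0,-0.97],"claw":50},{"offset":[0,0,0],"angular":[0,0,0],"claw":50}]'; python3 -c "
from h import *
place('wide',220)"
```

```text
t: 3.48
eef_pos: [603.0, -207.4, 4.0]
ee_rot: [180.0, -0.1, 9.1]
force: [-0.0, 0.2, 0.1]
finger_gap: 63.9
finger_force: 43.9
t: 4.65
eef_pos: [602.4, -207.2, 227.8]
ee_rot: [180.0, -0.0, 67.5]
force: [0.5, -0.1, 0.0]
finger_gap: 63.7
finger_force: 44.2
now [ 602.4 -207.2  227.8] [179.98  -0.    67.5 ] gap 63.7 t 4.65 
turn z units 0.00 ; after the turn x 14.824 y -10.438 z 0.311 units
```

```bash
python3 -m crank '[{"offset":[0.5,-0.35,0],"angular":[0,0,0],"claw":50},{"offset":[0.82,-0.58,0],"angular":[0,0,0],"claw":50},{"offset":[0.82,-0.58,0],"angular":[0,0,0],"claw":50},{"offset":[0.82,-0.58,0],"angular":[0,0,0],"claw":50},{"offset":[0.82,-0.58,0],"angular":[0,0,0],"claw":50},{"offset":[0.82,-0.58,0],"angular":[0,0,0],"claw":50},{"offset":[0.82,-0.58,0],"angular":[0,0,0],"claw":50},{"offset":[0.82,-0.58,0],"angular":[0,0,0],"claw":50},{"offset":[0.82,-0.58,0],"angular":[0,0,0],"claw":50},{"offset":[0.82,-0.58,0],"angular":[0,0,0],"claw":50},{"offset":[0.82,-0.58,0],"angular":[0,0,0],"claw":50},{"offset":[0.82,-0.58,0],"angular":[0,0,0],"claw":50},{"offset":[0.82,-0.58,0],"angular":[0,0,0],"claw":50},{"offset":[0.82,-0.58,0],"angular":[0,0,0],"claw":50},{"offset":[0.82,-0.58,0],"angular":[0,0,0],"claw":50},{"offset":[0.82,-0.58,0],"angular":[0,0,0],"claw":50},{"offset":[0.82,-0.58,0],"angular":[0,0,0],"claw":50},{"offset":[0.82,-0.58,0],"angular":[0,0,0],"claw":50},{"offset":[0.38,-0.23,0],"angular":[0,0,0],"claw":50},{"offset":[0,0,0],"angular":[0,0,0],"claw":50}]'; python3 -c "
from h import *
place('wide',145);shot('scene','s2');s=shot('top','t2')
a=load('s2')['pixels'][120:300,340:560];cv2.imwrite('pics/c2.png',cv2.resize(a,None,fx=3,fy=3)[...,::-1])"
```

```text
t: 6.32
eef_pos: [504.2, 237.2, 227.4]
ee_rot: [-180.0, -0.0, 67.3]
force: [0.4, -0.0, -0.0]
finger_gap: 63.3
finger_force: 44.2
now [504.2 237.2 227.4] [-1.7999e+02 -1.0000e-02  6.7310e+01] gap 63.3 t 6.32 
turn z units -0.04 ; after the turn x -0.096 y -0.007 z 3.297 units
```

View pics/c2.png

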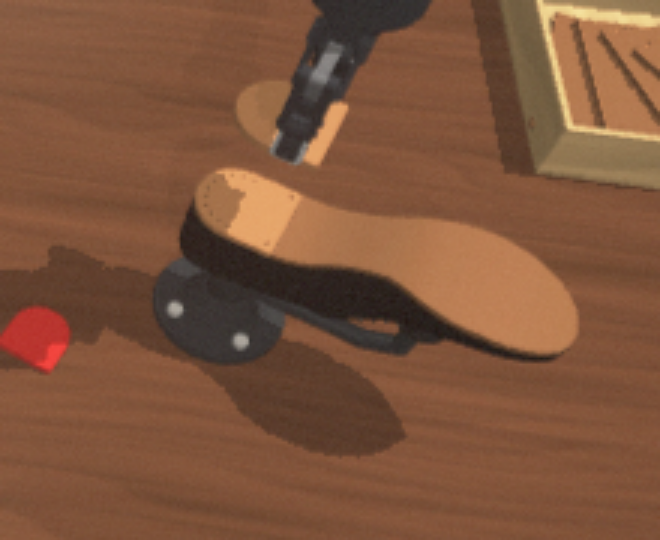

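Scene crop: lift is level in the gripper above the seat; seat breast edge from (440,183) to (427,203) in full pixels. Cross-check the seat with this view.

Run:
```python
from h import *
s=load('s2')
A=ray(s,340+299/3,120+191/3,135);B=ray(s,340+262/3,120+250/3,135);print(A,B,(A+B)/2,np.degrees(np.arctan2(*(B-A)[:2][::-1]))) 
for p in [(542.4+.4-.9,242.5+1+.4,135),(482.5+.4-.9,267.3+1+.4,135)]: q=proj(s,p);print((q[0]-340)*3,(q[1]-120)*3)
```

```text
[481.17616094 267.39214255 135.        ] [543.53755987 237.11721913 135.        ] [512.35686041 252.25468084 135.        ] -25.895431248049523
271.1989715746351 249.4884860191165
300.7920797077775 192.04497458929487
```

```bash
python3 -m crank '[{"offset":[-0.1,0,0.8],"angular":[0,0,0],"claw":50},{"offset":[0,0,0.8],"angular":[0,0,0],"claw":50},{"offset":[0,0,0.8],"angular":[0,0,0],"claw":50},{"offset":[0,0,0.6],"angular":[0,0,0],"claw":50},{"offset":[0,0,0.3],"angular":[0,0,0],"claw":50},{"offset":[0,0,0],"angular":[0,0,0],"claw":50}]';python3 -c "
from h import *
place('wide',137)"
```

```text
t: 6.92
eef_pos: [503.3, 231.6, 143.4]
ee_rot: [-179.9, 0.1, 67.2]
force: [0.1, -0.3, -0.6]
finger_gap: 63.6
finger_force: 44.2
now [503.3 231.6 143.4] [-1.7991e+02  1.2000e-01  6.7170e+01] gap 63.6 t 6.92 
turn z units -0.07 ; after the turn x 0.124 y -0.059 z 0.258 units
```

```bash
for i in 1 2 3; do python3 -m crank '[{"offset":[0,0,0],"angular":[0,0,0],"claw":50}]' | sed -n 2p; done; python3 -m crank '[{"offset":[0,0,0.1],"angular":[0,0,0],"claw":50},{"offset":[0,0,0.1],"angular":[0,0,0],"claw":50},{"offset":[0,0,0],"angular":[0,0,0],"claw":50}]'; python3 -m crank '[{"offset":[0,0,0],"angular":[0,0,0],"claw":50}]'
```

```text
eef_pos: [503.9, 232.3, 145.5]
eef_pos: [504.3, 232.8, 146.3]
eef_pos: [504.3, 233.0, 146.4]
t: 7.42
eef_pos: [503.6, 233.0, 139.6]
ee_rot: [-180.0, 0.0, 67.3]
force: [-0.0, -0.2, -0.9]
finger_gap: 63.7
finger_force: 44.2
t: 7.5
eef_pos: [503.6, 233.0, 139.9]
ee_rot: [-180.0, 0.0, 67.3]
force: [-0.3, -0.4, -0.1]
finger_gap: 63.6
finger_force: 44.2
```

```bash
python3 -m crank '[{"offset":[0.07,0,0.1],"angular":[0,0,0],"claw":50},{"offset":[0,0,0.06],"angular":[0,0,0],"claw":50},{"offset":[0,0,0],"angular":[0,0,0],"claw":50},{"offset":[0,0,0],"angular":[0,0,0],"claw":50},{"offset":[0,0,0],"angular":[0,0,0],"claw":50}]'; python3 -m crank '[{"offset":[0,0,0.06],"angular":[0,0,0],"claw":50},{"offset":[0,0,0],"angular":[0,0,0],"claw":50},{"offset":[0,0,0],"angular":[0,0,0],"claw":50}]'
```

```text
t: 7.92
eef_pos: [504.3, 234.6, 136.0]
ee_rot: [-180.0, 0.0, 67.3]
force: [0.8, -0.3, -0.8]
finger_gap: 63.7
finger_force: 44.2
t: 8.17
eef_pos: [504.3, 234.6, 134.5]
ee_rot: [-180.0, 0.0, 67.3]
force: [0.1, -0.4, 0.4]
finger_gap: 63.4
finger_force: 44.2
```

```bash
python3 -m crank '[{"offset":[0,0,0],"angular":[0,0,0],"claw":85},{"offset":[0,0,0],"angular":[0,0,0],"claw":85},{"offset":[0,0,0],"angular":[0,0,0],"claw":85},{"offset":[0,0,0],"angular":[0,0,0],"claw":85},{"offset":[0,0,0],"angular":[0,0,0],"claw":85},{"offset":[0,0,-0.5],"angular":[0,0,0],"claw":85},{"offset":[0,0,-1],"angular":[0,0,0],"claw":85},{"offset":[0,0,-1],"angular":[0,0,0],"claw":85},{"offset":[0,0,-1],"angular":[0,0,0],"claw":85},{"offset":[0,0,-0.5],"angular":[0,0,0],"claw":85},{"offset":[0,0,0],"angular":[0,0,0],"claw":85},{"offset":[0,0,0],"angular":[0,0,0],"claw":85}]' ; python3 -c "
from h import *
pick('mid',225);shot('scene','s3');s=shot('top','t3')
a=load('s3')['pixels'][120:300,340:560];cv2.imwrite('pics/c3.png',cv2.resize(a,None,fx=3,fy=3)[...,::-1])"
```

```text
t: 9.17
eef_pos: [504.7, 234.8, 235.5]
ee_rot: [179.9, -0.1, 67.3]
force: [0.2, 1.0, -0.8]
finger_gap: 85.1
finger_force: 0.0
now [504.7 234.8 235.5] [ 1.7993e+02 -7.0000e-02  6.7280e+01] gap 85.1 t 9.17 
turn z units 9.70 ; after the turn x -7.482 y 15.567 z 0.420 units
```

View pics/c3.png

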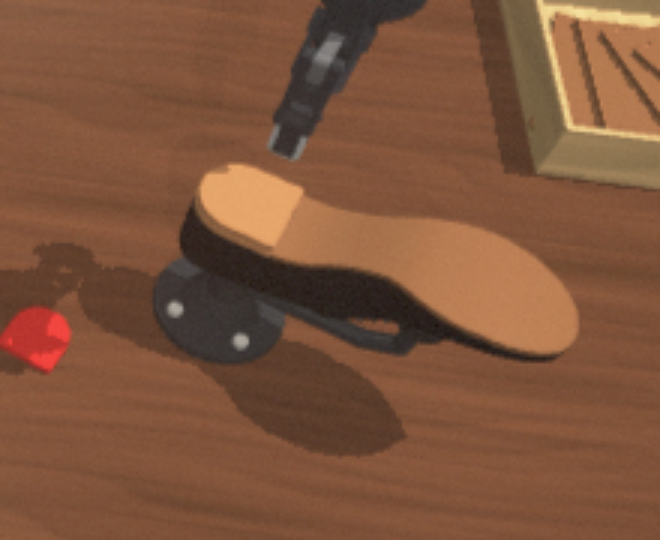

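Scene crop: the wide lift lies flat on the seat, breast edge (304,187)–(273,248), squared with the seat. On to the middle lift.

```bash
python3 -m crank '[{"offset":[0,0,0],"angular":[0,0,0.97],"claw":85},{"offset":[0,0,0],"angular":[0,0,0.97],"claw":85},{"offset":[0,0,0],"angular":[0,0,0.97],"claw":85},{"offset":[0,0,0],"angular":[0,0,0.97],"claw":85},{"offset":[0,0,0],"angular":[0,0,0.97],"claw":85},{"offset":[0,0,0],"angular":[0,0,0.97],"claw":85},{"offset":[0,0,0],"angular":[0,0,0.97],"claw":85},{"offset":[0,0,0],"angular":[0,0,0.97],"claw":85},{"offset":[0,0,0],"angular":[0,0,0.97],"claw":85},{"offset":[0,0,0],"angular":[0,0,0.97],"claw":85},{"offset":[-0.44,0.92,0],"angular":[0,0,0],"claw":85},{"offset":[-0.44,0.92,0],"angular":[0,0,0],"claw":85},{"offset":[-0.44,0.92,0],"angular":[0,0,0],"claw":85},{"offset":[-0.44,0.92,0],"angular":[0,0,0],"claw":85},{"offset":[-0.44,0.92,0],"angular":[0,0,0],"claw":85},{"offset":[-0.44,0.92,0],"angular":[0,0,0],"claw":85},{"offset":[-0.44,0.92,0.3],"angular":[0,0,0],"claw":85},{"offset":[-0.44,0.92,0.5],"angular":[0,0,0],"claw":85},{"offset":[-0.44,0.92,0.5],"angular":[0,0,0],"claw":85},{"offset":[-0.44,0.92,0.5],"angular":[0,0,0],"claw":85}]' ; python3 -m crank '[{"offset":[-0.44,0.92,0.7],"angular":[0,0,0],"claw":85},{"offset":[-0.44,0.92,0.7],"angular":[0,0,0],"claw":85},{"offset":[-0.44,0.92,0.7],"angular":[0,0,0],"claw":85},{"offset":[-0.44,0.92,0.7],"angular":[0,0,0],"claw":85},{"offset":[-0.44,0.92,0.7],"angular":[0,0,0],"claw":85},{"offset":[-0.44,0.92,0.7],"angular":[0,0,0],"claw":85},{"offset":[-0.44,0.85,0.7],"angular":[0,0,0],"claw":85},{"offset":[0,0,0],"angular":[0,0,0],"claw":85},{"offset":[0,0,0],"angular":[0,0,0],"claw":85},{"offset":[0,0,0],"angular":[0,0,0],"claw":85},{"offset":[0,0,0],"angular":[0,0,0],"claw":85}]'
python3 - <<'E'
from h import *
pick('mid',2)
s=shot('top','t4')
im=cv2.resize(s['pixels'],None,fx=6,fy=6,interpolation=cv2.INTER_CUBIC)
R=(slice(1200,1800),slice(600,1200)); m=np.zeros(im.shape[:2],np.uint8); m[R]=im[R].astype(int).sum(2)>510
c=max(cv2.findContours(m,0,1)[0],key=cv2.contourArea)[:,0]
w=np.array([ray(s,(u+.5)/6-.5,(v+.5)/6-.5,143)[:2] for u,v in c],np.float32)
print('wide',cv2.minAreaRect(w),'want',511.9-35*.3827,256.3-35*.9239)
cv2.imwrite('pics/c4.png',cv2.resize(s['pixels'][195:315,80:380],None,fx=2.6,fy=2.6,interpolation=cv2.INTER_CUBIC)[...,::-1])
E
```

```text
t: 10.93
eef_pos: [495.3, -46.7, 182.9]
ee_rot: [-178.7, 0.1, 21.4]
force: [0.5, 0.0, -1.0]
finger_gap: 84.8
finger_force: 0.0
t: 11.85
eef_pos: [481.8, -218.8, 59.3]
ee_rot: [-178.8, 0.0, 21.4]
force: [-0.5, -0.5, -0.5]
finger_gap: 84.6
finger_force: 0.0
now [ 481.8 -218.8   59.3] [-1.7877e+02  1.0000e-02  2.1420e+01] gap 84.6 t 11.85 
turn z units 0.52 ; after the turn x -0.766 y -1.312 z 2.290 units
wide ((482.0364685058594, 232.1229705810547), (61.473106384277344, 23.900632858276367), 72.32598114013672) want 498.5055 223.9635
```

View pics/c4.png

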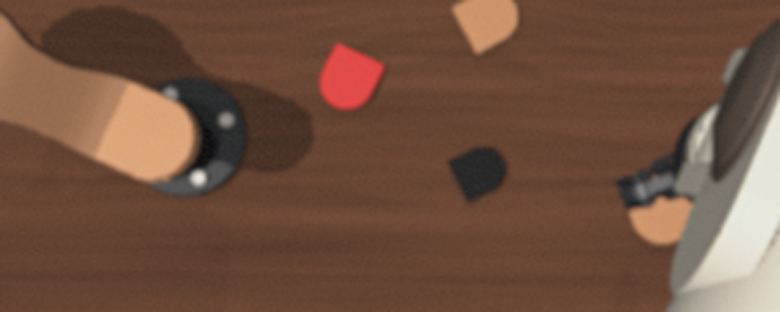

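Top crop: wide lift on the seat with breast corners (130,227) and (116.5,256); gripper over the mid lift but somewhat off; correct it.

```bash
python3 - <<'E'
from h import *
s=load('t4')
for u,v in [(80+130/2.6,195+83/2.6),(80+95/2.6,195+158/2.6)]: print(ray(s,u,v,143))
n=np.array([.3827,.9239]);t=np.array([-.9239,.3827]);b=np.array([511.9,256.3])
print('ideal',b-33*t,b+33*t)
E
python3 -m crank '[{"offset":[0,0,0],"angular":[-0.25,0,0.52],"claw":85},{"offset":[-0.38,-0.65,0],"angular":[0,0,0],"claw":85},{"offset":[-0.38,-0.65,0],"angular":[0,0,0],"claw":85},{"offset":[0,0,0],"angular":[0,0,0],"claw":85},{"offset":[0,0,0],"angular":[0,0,0],"claw":85},{"offset":[0,0,0],"angular":[0,0,0],"claw":85},{"offset":[0,0,0],"angular":[0,0,0],"claw":85}]';python3 -c "
from h import *
pick('mid',2)"
```

```text
[540.57122338 241.4246629  143.        ]
[480.76959705 266.07881906 143.        ]
ideal [542.3887 243.6709] [481.4113 268.9291]
t: 12.48
eef_pos: [453.8, -195.0, 59.2]
ee_rot: [179.9, 0.0, 18.8]
force: [0.4, -0.1, -0.7]
finger_gap: 85.1
finger_force: 0.0
now [ 453.8 -195.    59.2] [1.7995e+02 2.0000e-02 1.8800e+01] gap 85.1 t 12.48 
turn z units 0.00 ; after the turn x -0.014 y -0.049 z 2.287 units
```

```bash
python3 -m crank '[{"offset":[0,-0.04,0.8],"angular":[0,0,0],"claw":85},{"offset":[0,0,0.8],"angular":[0,0,0],"claw":85},{"offset":[0,0,0.45],"angular":[0,0,0],"claw":85},{"offset":[0,0,0.24],"angular":[0,0,0],"claw":85},{"offset":[0,0,0],"angular":[0,0,0],"claw":85},{"offset":[0,0,0],"angular":[0,0,0],"claw":85},{"offset":[0,0,0],"angular":[0,0,0],"claw":85}]'; python3 -m crank '[{"offset":[0,0,0],"angular":[0,0,0],"claw":45},{"offset":[0,0,0],"angular":[0,0,0],"claw":45},{"offset":[0,0,0],"angular":[0,0,0],"claw":45},{"offset":[0,0,0],"angular":[0,0,0],"claw":45},{"offset":[0,0,0],"angular":[0,0,0],"claw":45},{"offset":[0,0,0],"angular":[0,0,0],"claw":45},{"offset":[0,0,0],"angular":[0,0,0],"claw":45},{"offset":[0,0,0],"angular":[0,0,0],"claw":45},{"offset":[0,0,0],"angular":[0,0,0],"claw":45}]' 40
```

```text
t: 13.07
eef_pos: [453.3, -194.2, 2.5]
ee_rot: [179.9, 0.0, 18.8]
force: [0.4, -0.6, 0.3]
finger_gap: 85.1
finger_force: 0.0
t: 13.82
eef_pos: [453.1, -194.0, 2.9]
ee_rot: [179.9, -0.0, 18.8]
force: [-2.3, 1.7, 8.5]
finger_gap: 55.0
finger_force: 40.5
```

```bash
python3 -m crank '[{"offset":[0,0,-0.2],"angular":[0,0,0],"claw":45},{"offset":[0,0,0],"angular":[0,0,0],"claw":45},{"offset":[0,0,0],"angular":[0,0,0],"claw":45}]' 40;  python3 -m crank '[{"offset":[0,0,-0.8],"angular":[0,0,0],"claw":45},{"offset":[0,0,-1],"angular":[0,0,-0.8],"claw":45},{"offset":[0,0,-1],"angular":[0,0,-0.8],"claw":45},{"offset":[0,0,-1],"angular":[0,0,-0.8],"claw":45},{"offset":[0,0,-1],"angular":[0,0,-0.8],"claw":45},{"offset":[0,0,-1],"angular":[0,0,-0.8],"claw":45},{"offset":[0,0,-1],"angular":[0,0,-0.8],"claw":45},{"offset":[0,0,-1],"angular":[0,0,-0.8],"claw":45},{"offset":[0,0,-1],"angular":[0,0,-0.8],"claw":45},{"offset":[0,0,-0.2],"angular":[0,0,-0.8],"claw":45},{"offset":[0,0,0],"angular":[0,0,-0.8],"claw":45},{"offset":[0,0,0],"angular":[0,0,-0.8],"claw":45},{"offset":[0,0,0],"angular":[0,0,-0.8],"claw":45},{"offset":[0,0,0],"angular":[0,0,-0.14],"claw":45},{"offset":[0,0,0],"angular":[0,0,0],"claw":45},{"offset":[0,0,0],"angular":[0,0,0],"claw":45}]'; python3 -c "
from h import *
place('mid',230)"
```

```text
t: 14.07
eef_pos: [452.9, -194.0, 6.9]
ee_rot: [180.0, 0.0, 18.8]
force: [-0.2, 1.1, -0.2]
finger_gap: 54.7
finger_force: 42.1
t: 15.4
eef_pos: [452.8, -193.8, 231.4]
ee_rot: [-179.9, 0.1, 67.4]
force: [-0.5, 0.5, 0.6]
finger_gap: 53.9
finger_force: 42.3
now [ 452.8 -193.8  231.4] [-1.7994e+02  5.0000e-02  6.7360e+01] gap 53.9 t 15.4 
turn z units -0.03 ; after the turn x 16.776 y -4.707 z 0.055 units
```

```bash
python3 -m crank '[{"offset":[0.5,-0.14,0],"angular":[0,0,0],"claw":45},{"offset":[0.9,-0.25,0],"angular":[0,0,0],"claw":45},{"offset":[0.9,-0.25,0],"angular":[0,0,0],"claw":45},{"offset":[0.9,-0.25,0],"angular":[0,0,0],"claw":45},{"offset":[0.9,-0.25,0],"angular":[0,0,0],"claw":45},{"offset":[0.9,-0.25,0],"angular":[0,0,0],"claw":45},{"offset":[0.9,-0.25,0],"angular":[0,0,0],"claw":45},{"offset":[0.9,-0.25,0],"angular":[0,0,0],"claw":45},{"offset":[0.9,-0.25,0],"angular":[0,0,0],"claw":45},{"offset":[0.9,-0.25,0],"angular":[0,0,0],"claw":45},{"offset":[0.9,-0.25,0],"angular":[0,0,0],"claw":45},{"offset":[0.9,-0.25,0],"angular":[0,0,0],"claw":45},{"offset":[0.9,-0.25,0],"angular":[0,0,0],"claw":45},{"offset":[0.9,-0.25,0],"angular":[0,0,0],"claw":45},{"offset":[0.9,-0.25,0],"angular":[0,0,0],"claw":45},{"offset":[0.9,-0.25,0],"angular":[0,0,0],"claw":45},{"offset":[0.9,-0.25,0],"angular":[0,0,0],"claw":45},{"offset":[0.9,-0.25,0],"angular":[0,0,0],"claw":45},{"offset":[0.9,-0.25,0],"angular":[0,0,0],"claw":45},{"offset":[0.08,-0.07,0],"angular":[0,0,0],"claw":45}]'; python3 -m crank '[{"offset":[0,0,0],"angular":[0,0,0],"claw":45},{"offset":[0,0,0.8],"angular":[0,0,0],"claw":45},{"offset":[0,0,0.8],"angular":[0,0,0],"claw":45},{"offset":[0,0,0.6],"angular":[0,0,0],"claw":45},{"offset":[0,0,0.4],"angular":[0,0,0],"claw":45},{"offset":[0,0,0],"angular":[0,0,0],"claw":45},{"offset":[0,0,0],"angular":[0,0,0],"claw":45},{"offset":[0,0,0],"angular":[0,0,0],"claw":45}]'; python3 -c "
from h import *
place('mid',146)"
```

```text
t: 17.07
eef_pos: [504.9, 241.8, 230.4]
ee_rot: [-179.9, 0.0, 67.5]
force: [0.7, 1.5, -0.7]
finger_gap: 54.3
finger_force: 42.3
t: 17.73
eef_pos: [505.1, 238.5, 167.5]
ee_rot: [180.0, -0.0, 67.4]
force: [-0.2, -0.2, 0.2]
finger_gap: 54.0
finger_force: 42.3
now [505.1 238.5 167.5] [ 1.7999e+02 -1.0000e-02  6.7440e+01] gap 54.0 t 17.73 
turn z units -0.01 ; after the turn x 0.000 y -0.020 z 0.860 units
```

```bash
python3 -m crank '[{"offset":[0,0,0.5],"angular":[0,0,0],"claw":45},{"offset":[0,0,0.25],"angular":[0,0,0],"claw":45},{"offset":[0,0,0],"angular":[0,0,0],"claw":45},{"offset":[0,0,0],"angular":[0,0,0],"claw":45},{"offset":[0,0,0],"angular":[0,0,0],"claw":45}]'; python3 -m crank '[{"offset":[0,0,0.06],"angular":[0,0,0],"claw":45},{"offset":[0,0,0],"angular":[0,0,0],"claw":45},{"offset":[0,0,0],"angular":[0,0,0],"claw":45}]'; python3 -c "
from h import *
shot('scene','s5')
a=load('s5')['pixels'][130:250,380:500];cv2.imwrite('pics/c5.png',cv2.resize(a,None,fx=5,fy=5,interpolation=cv2.INTER_CUBIC)[...,::-1])"
```

```text
t: 18.15
eef_pos: [504.6, 238.8, 147.3]
ee_rot: [-179.9, 0.1, 67.5]
force: [-0.5, -0.2, -0.6]
finger_gap: 54.5
finger_force: 42.3
t: 18.4
eef_pos: [504.8, 238.9, 146.2]
ee_rot: [-180.0, 0.0, 67.5]
force: [0.3, 0.8, 0.5]
finger_gap: 54.7
finger_force: 42.9
```

View pics/c5.png

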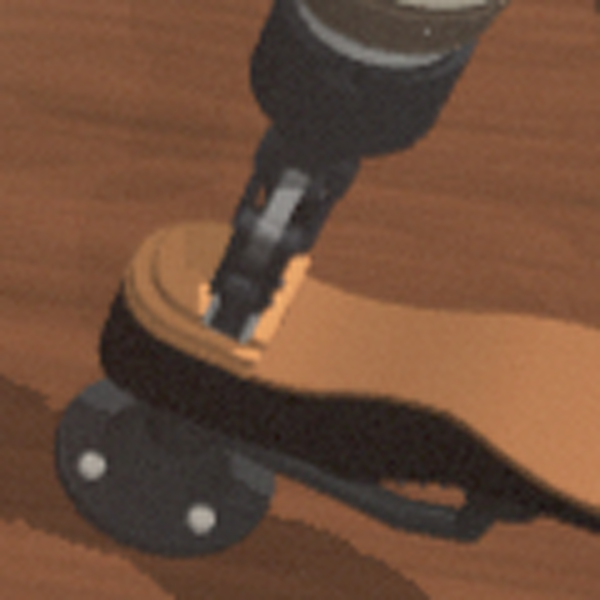

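Crop: the mid lift sits just on the wide lift (240,330), centred and square. Release and rise.

```bash
python3 -m crank '[{"offset":[0,0,0.02],"angular":[0,0,0],"claw":80},{"offset":[0,0,0],"angular":[0,0,0],"claw":85},{"offset":[0,0,0],"angular":[0,0,0],"claw":85},{"offset":[0,0,0],"angular":[0,0,0],"claw":85},{"offset":[0,0,0],"angular":[0,0,0],"claw":85},{"offset":[0,0,0],"angular":[0,0,0],"claw":85},{"offset":[0,0,-0.5],"angular":[0,0,0],"claw":85},{"offset":[0,0,-0.9],"angular":[0,0,0],"claw":85},{"offset":[0,0,-0.9],"angular":[0,0,-0.6],"claw":85},{"offset":[0,0,-0.9],"angular":[0,0,-0.8],"claw":85},{"offset":[0,0,-0.5],"angular":[0,0,-0.8],"claw":85},{"offset":[0,0,0],"angular":[0,0,-0.8],"claw":85},{"offset":[0,0,0],"angular":[0,0,-0.8],"claw":85},{"offset":[0,0,0],"angular":[0,0,-0.8],"claw":85},{"offset":[0,0,0],"angular":[0,0,-0.8],"claw":85},{"offset":[0,0,0],"angular":[0,0,-0.8],"claw":85},{"offset":[0,0,0],"angular":[0,0,-0.8],"claw":85},{"offset":[0,0,0],"angular":[0,0,-0.8],"claw":85},{"offset":[0,0,0],"angular":[0,0,-0.8],"claw":85},{"offset":[0,0,0],"angular":[0,0,-0.8],"claw":85}]' ; python3 -m crank '[{"offset":[0,0,0],"angular":[0,0,-0.8],"claw":85},{"offset":[0,0,0],"angular":[0,0,-0.2],"claw":85},{"offset":[0,0,0],"angular":[0,0,0],"claw":85}]' ; python3 -c "
from h import *
pick('nar',60)"
```

```text
t: 20.12
eef_pos: [504.8, 238.9, 239.1]
ee_rot: [-180.0, -0.0, 114.7]
force: [-0.5, 0.2, 0.1]
finger_gap: 84.9
finger_force: 0.0
t: 20.37
eef_pos: [504.8, 238.9, 238.7]
ee_rot: [-180.0, -0.0, 119.4]
force: [-0.7, 0.3, -0.7]
finger_gap: 85.1
finger_force: 0.0
now [504.8 238.9 238.7] [-179.97   -0.    119.44] gap 85.1 t 20.37 
turn z units 0.01 ; after the turn x -11.466 y -1.527 z 7.150 units
```

```bash
python3 -m crank '[{"offset":[-0.5,-0.06,0],"angular":[0,0,0],"claw":85},{"offset":[-0.8,-0.11,0],"angular":[0,0,0],"claw":85},{"offset":[-0.8,-0.11,0],"angular":[0,0,0],"claw":85},{"offset":[-0.8,-0.11,0],"angular":[0,0,0],"claw":85},{"offset":[-0.8,-0.11,0],"angular":[0,0,0],"claw":85},{"offset":[-0.8,-0.11,0],"angular":[0,0,0],"claw":85},{"offset":[-0.8,-0.11,0.4],"angular":[0,0,0],"claw":85},{"offset":[-0.8,-0.11,0.7],"angular":[0,0,0],"claw":85},{"offset":[-0.8,-0.11,0.8],"angular":[0,0,0],"claw":85},{"offset":[-0.8,-0.11,0.8],"angular":[0,0,0],"claw":85},{"offset":[-0.8,-0.11,0.8],"angular":[0,0,0],"claw":85},{"offset":[-0.8,-0.11,0.8],"angular":[0,0,0],"claw":85},{"offset":[-0.8,-0.11,0.8],"angular":[0,0,0],"claw":85},{"offset":[-0.8,-0.11,0.8],"angular":[0,0,0],"claw":85},{"offset":[-0.56,-0.04,0.8],"angular":[0,0,0],"claw":85},{"offset":[0,0,0.4],"angular":[0,0,0],"claw":85},{"offset":[0,0,0],"angular":[0,0,0],"claw":85},{"offset":[0,0,0],"angular":[0,0,0],"claw":85},{"offset":[0,0,0],"angular":[0,0,0],"claw":85},{"offset":[0,0,0],"angular":[0,0,0],"claw":85}]' ;  python3 - <<'E'
from h import *
pick('nar',3)
s=shot('top','t6')
cv2.imwrite('pics/c6.png',cv2.resize(s['pixels'][175:295,90:330],None,fx=3.2,fy=3.2,interpolation=cv2.INTER_CUBIC)[...,::-1])
E
```

```text
t: 22.03
eef_pos: [612.9, -28.8, 62.2]
ee_rot: [180.0, 0.1, 119.5]
force: [1.1, -0.3, -0.0]
finger_gap: 85.0
finger_force: 0.0
now [612.9 -28.8  62.2] [1.7996e+02 6.0000e-02 1.1952e+02] gap 85.0 t 22.03 
turn z units 0.02 ; after the turn x -0.017 y -0.036 z 2.369 units
```

View pics/c6.png

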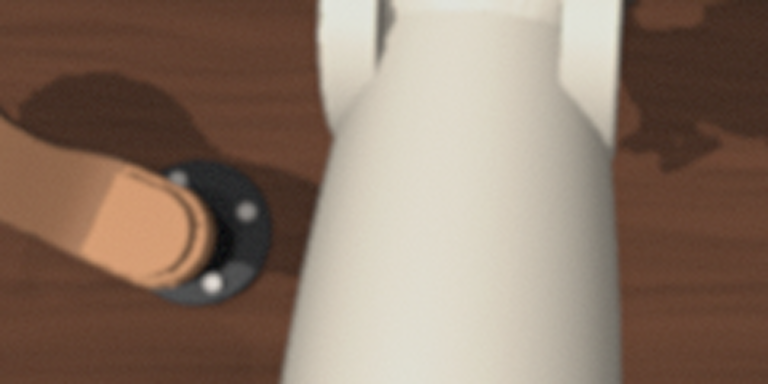

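Top crop: mid lift (155,230) concentric on the wide one, breast edges flush. Descend on the narrow lift.

```bash
python3 -m crank '[{"offset":[0,-0.03,0.8],"angular":[0,0,0],"claw":85},{"offset":[0,0,0.8],"angular":[0,0,0],"claw":85},{"offset":[0,0,0.45],"angular":[0,0,0],"claw":85},{"offset":[0,0,0.27],"angular":[0,0,0],"claw":85},{"offset":[0,0,0],"angular":[0,0,0],"claw":85},{"offset":[0,0,0],"angular":[0,0,0],"claw":85},{"offset":[0,0,0],"angular":[0,0,0],"claw":85}]'; python3 -m crank '[{"offset":[0,0,0],"angular":[0,0,0],"claw":38},{"offset":[0,0,0],"angular":[0,0,0],"claw":38},{"offset":[0,0,0],"angular":[0,0,0],"claw":38},{"offset":[0,0,0],"angular":[0,0,0],"claw":38},{"offset":[0,0,0],"angular":[0,0,0],"claw":38},{"offset":[0,0,0],"angular":[0,0,0],"claw":38},{"offset":[0,0,0],"angular":[0,0,0],"claw":38},{"offset":[0,0,0],"angular":[0,0,0],"claw":38},{"offset":[0,0,0],"angular":[0,0,0],"claw":38},{"offset":[0,0,0],"angular":[0,0,0],"claw":38}]' 40; python3 -m crank '[{"offset":[0,0,-0.2],"angular":[0,0,0],"claw":38},{"offset":[0,0,0],"angular":[0,0,0],"claw":38},{"offset":[0,0,0],"angular":[0,0,0],"claw":38}]'
```

```text
t: 22.67
eef_pos: [612.3, -29.8, 3.7]
ee_rot: [180.0, 0.0, 119.5]
force: [0.0, -0.8, -0.0]
finger_gap: 85.1
finger_force: 0.0
t: 23.5
eef_pos: [612.1, -29.9, 3.6]
ee_rot: [180.0, 0.0, 119.5]
force: [-1.1, 0.8, 5.0]
finger_gap: 47.4
finger_force: 40.2
t: 23.75
eef_pos: [611.9, -29.9, 8.0]
ee_rot: [-180.0, 0.0, 119.5]
force: [-0.0, -0.7, 0.9]
finger_gap: 47.5
finger_force: 41.1
```

```bash
python3 -m crank '[{"offset":[0,0,-0.8],"angular":[0,0,0],"claw":38},{"offset":[0,0,-1],"angular":[0,0,0.8],"claw":38},{"offset":[0,0,-1],"angular":[0,0,0.8],"claw":38},{"offset":[0,0,-1],"angular":[0,0,0.8],"claw":38},{"offset":[0,0,-1],"angular":[0,0,0.8],"claw":38},{"offset":[0,0,-1],"angular":[0,0,0.8],"claw":38},{"offset":[0,0,-1],"angular":[0,0,0.8],"claw":38},{"offset":[0,0,-1],"angular":[0,0,0.8],"claw":38},{"offset":[0,0,-1],"angular":[0,0,0.8],"claw":38},{"offset":[0,0,-0.3],"angular":[0,0,0.8],"claw":38},{"offset":[0,0,0],"angular":[0,0,0.8],"claw":38},{"offset":[0,0,0],"angular":[0,0,0.8],"claw":38},{"offset":[0,0,0],"angular":[0,0,0.8],"claw":38},{"offset":[0,0,0],"angular":[0,0,0.8],"claw":38},{"offset":[0,0,0],"angular":[0,0,0],"claw":38},{"offset":[0,0,0],"angular":[0,0,0],"claw":38},{"offset":[0,0,0],"angular":[0,0,0],"claw":38}]'; python3 -c "
from h import *
place('nar',230)"
```

```text
t: 25.17
eef_pos: [611.8, -29.7, 234.9]
ee_rot: [-179.9, 0.1, 67.6]
force: [-0.5, 0.6, -0.3]
finger_gap: 47.6
finger_force: 41.2
now [611.8 -29.7 234.9] [-1.7994e+02  5.0000e-02  6.7610e+01] gap 47.6 t 25.17 
turn z units 0.02 ; after the turn x 8.401 y -8.071 z 0.195 units
```

```bash
python3 -m crank '[{"offset":[0.4,-0.4,0],"angular":[0,0,0],"claw":38},{"offset":[0.7,-0.7,0],"angular":[0,0,0],"claw":38},{"offset":[0.7,-0.7,0],"angular":[0,0,0],"claw":38},{"offset":[0.7,-0.7,0],"angular":[0,0,0],"claw":38},{"offset":[0.7,-0.7,0],"angular":[0,0,0],"claw":38},{"offset":[0.7,-0.7,0],"angular":[0,0,0],"claw":38},{"offset":[0.7,-0.7,0],"angular":[0,0,0],"claw":38},{"offset":[0.7,-0.7,0],"angular":[0,0,0],"claw":38},{"offset":[0.7,-0.7,0],"angular":[0,0,0],"claw":38},{"offset":[0.7,-0.7,0],"angular":[0,0,0],"claw":38},{"offset":[0.7,-0.6,0],"angular":[0,0,0],"claw":38},{"offset":[0.7,-0.5,0],"angular":[0,0,0],"claw":38},{"offset":[0.3,-0.27,0.3],"angular":[0,0,0],"claw":38},{"offset":[0,0,0.8],"angular":[0,0,0],"claw":38},{"offset":[0,0,0.8],"angular":[0,0,0],"claw":38},{"offset":[0,0,0.6],"angular":[0,0,0],"claw":38},{"offset":[0,0,0.3],"angular":[0,0,0],"claw":38},{"offset":[0,0,0],"angular":[0,0,0],"claw":38},{"offset":[0,0,0],"angular":[0,0,0],"claw":38},{"offset":[0,0,0],"angular":[0,0,0],"claw":38}]'; python3 -c "
from h import *
place('nar',155.5)"
```

```text
t: 26.83
eef_pos: [506.2, 241.5, 166.1]
ee_rot: [180.0, -0.0, 67.5]
force: [0.5, -0.3, -0.8]
finger_gap: 47.3
finger_force: 41.2
now [506.2 241.5 166.1] [ 1.7999e+02 -1.0000e-02  6.7480e+01] gap 47.3 t 26.83 
turn z units -0.00 ; after the turn x -0.005 y -0.015 z 0.424 units
```

```bash
python3 -m crank '[{"offset":[0,0,0.25],"angular":[0,0,0],"claw":38},{"offset":[0,0,0.12],"angular":[0,0,0],"claw":38},{"offset":[0,0,0],"angular":[0,0,0],"claw":38},{"offset":[0,0,0],"angular":[0,0,0],"claw":38},{"offset":[0,0,0],"angular":[0,0,0],"claw":38},{"offset":[0,0,0],"angular":[0,0,0],"claw":38}]'; python3 -m crank '[{"offset":[0,0,0.06],"angular":[0,0,0],"claw":38},{"offset":[0,0,0],"angular":[0,0,0],"claw":38},{"offset":[0,0,0],"angular":[0,0,0],"claw":38}]'
```

```text
t: 27.33
eef_pos: [505.9, 241.5, 155.9]
ee_rot: [-180.0, 0.0, 67.5]
force: [0.4, -0.9, -0.4]
finger_gap: 47.0
finger_force: 41.2
t: 27.58
eef_pos: [506.0, 241.5, 154.6]
ee_rot: [-180.0, 0.0, 67.5]
force: [-0.1, -0.6, 2.8]
finger_gap: 47.2
finger_force: 41.9
```

Contact felt; release, rise and turn to the top piece (yaw 116.9, −9.88 units).

```bash
python3 -m crank '[{"offset":[0,0,0],"angular":[0,0,0],"claw":75},{"offset":[0,0,0],"angular":[0,0,0],"claw":75},{"offset":[0,0,0],"angular":[0,0,0],"claw":75},{"offset":[0,0,0],"angular":[0,0,0],"claw":75},{"offset":[0,0,0],"angular":[0,0,0],"claw":75},{"offset":[0,0,0],"angular":[0,0,0],"claw":75},{"offset":[0,0,-0.5],"angular":[0,0,0],"claw":75},{"offset":[0,0,-0.9],"angular":[0,0,0],"claw":75},{"offset":[0,0,-0.9],"angular":[0,0,-0.8],"claw":75},{"offset":[0,0,-0.9],"angular":[0,0,-0.8],"claw":75},{"offset":[0,0,0],"angular":[0,0,-0.8],"claw":75},{"offset":[0,0,0],"angular":[0,0,-0.8],"claw":75},{"offset":[0,0,0],"angular":[0,0,-0.8],"claw":75},{"offset":[0,0,0],"angular":[0,0,-0.8],"claw":75},{"offset":[0,0,0],"angular":[0,0,-0.8],"claw":75},{"offset":[0,0,0],"angular":[0,0,-0.8],"claw":75},{"offset":[0,0,0],"angular":[0,0,-0.8],"claw":75},{"offset":[0,0,0],"angular":[0,0,-0.8],"claw":75},{"offset":[0,0,0],"angular":[0,0,-0.8],"claw":75},{"offset":[0,0,0],"angular":[0,0,-0.8],"claw":75}]' ; python3 -m crank '[{"offset":[0,0,0],"angular":[0,0,-0.28],"claw":75},{"offset":[0,0,0],"angular":[0,0,0],"claw":75},{"offset":[0,0,0],"angular":[0,0,0],"claw":75}]' ; python3 -c "
from h import *
pick('top',60)"
```

```text
t: 29.25
eef_pos: [505.9, 241.5, 235.3]
ee_rot: [-180.0, -0.0, 115.7]
force: [0.4, 0.6, -0.3]
finger_gap: 75.1
finger_force: 0.0
t: 29.5
eef_pos: [506.0, 241.5, 234.8]
ee_rot: [-180.0, -0.0, 116.8]
force: [0.1, 0.8, 0.6]
finger_gap: 75.1
finger_force: 0.0
now [506.  241.5 234.8] [-179.96   -0.    116.77] gap 75.1 t 29.5 
turn z units -0.03 ; after the turn x -8.834 y -6.087 z 6.991 units
```

```bash
python3 -m crank '[{"offset":[-0.5,-0.34,0],"angular":[0,0,-0.03],"claw":75},{"offset":[-0.7,-0.48,0],"angular":[0,0,0],"claw":75},{"offset":[-0.7,-0.48,0],"angular":[0,0,0],"claw":75},{"offset":[-0.7,-0.48,0],"angular":[0,0,0],"claw":75},{"offset":[-0.7,-0.48,0],"angular":[0,0,0],"claw":75},{"offset":[-0.7,-0.48,0.5],"angular":[0,0,0],"claw":75},{"offset":[-0.7,-0.48,0.7],"angular":[0,0,0],"claw":75},{"offset":[-0.7,-0.48,0.8],"angular":[0,0,0],"claw":75},{"offset":[-0.7,-0.48,0.8],"angular":[0,0,0],"claw":75},{"offset":[-0.7,-0.48,0.8],"angular":[0,0,0],"claw":75},{"offset":[-0.7,-0.48,0.8],"angular":[0,0,0],"claw":75},{"offset":[-0.7,-0.48,0.8],"angular":[0,0,0],"claw":75},{"offset":[-0.63,-0.47,0.8],"angular":[0,0,0],"claw":75},{"offset":[0,0,0.7],"angular":[0,0,0],"claw":75},{"offset":[0,0,0.3],"angular":[0,0,0],"claw":75},{"offset":[0,0,0],"angular":[0,0,0],"claw":75},{"offset":[0,0,0],"angular":[0,0,0],"claw":75},{"offset":[0,0,0],"angular":[0,0,0],"claw":75},{"offset":[0,0,0],"angular":[0,0,0],"claw":75}]' ;  python3 - <<'E'
from h import *
pick('top',4)
s=shot('scene','s7')
cv2.imwrite('pics/c7.png',cv2.resize(s['pixels'][130:270,260:500],None,fx=3.2,fy=3.2,interpolation=cv2.INTER_CUBIC)[...,::-1])
E
```

```text
t: 31.08
eef_pos: [471.2, -24.0, 60.7]
ee_rot: [180.0, 0.0, 117.1]
force: [0.1, -0.5, -0.6]
finger_gap: 75.1
finger_force: 0.0
now [471.2 -24.   60.7] [1.7998e+02 5.0000e-02 1.1706e+02] gap 75.1 t 31.08 
turn z units 0.03 ; after the turn x 0.007 y -0.042 z 2.268 units
```

View pics/c7.png

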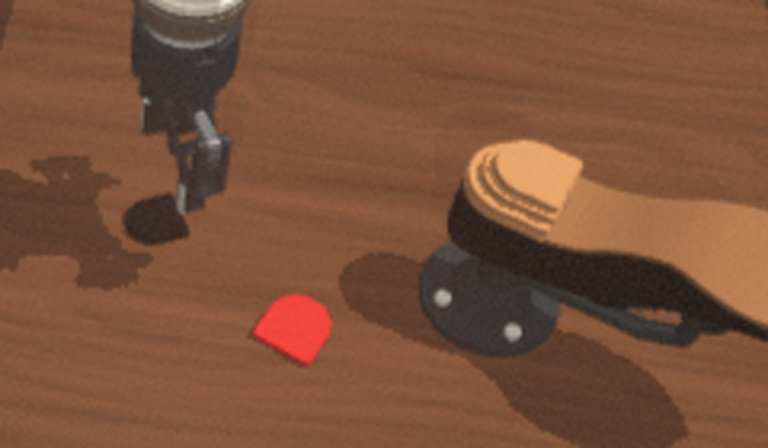

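Crop: three lifts stacked squarely at (525,185); gripper above the black piece (155,220).

```bash
python3 -m crank '[{"offset":[0,-0.03,0.8],"angular":[0,0,0],"claw":75},{"offset":[0,0,0.8],"angular":[0,0,0],"claw":75},{"offset":[0,0,0.45],"angular":[0,0,0],"claw":75},{"offset":[0,0,0.2],"angular":[0,0,0],"claw":75},{"offset":[0,0,0],"angular":[0,0,0],"claw":75},{"offset":[0,0,0],"angular":[0,0,0],"claw":75},{"offset":[0,0,0],"angular":[0,0,0],"claw":75}]'; python3 -m crank '[{"offset":[0,0,0],"angular":[0,0,0],"claw":32},{"offset":[0,0,0],"angular":[0,0,0],"claw":32},{"offset":[0,0,0],"angular":[0,0,0],"claw":32},{"offset":[0,0,0],"angular":[0,0,0],"claw":32},{"offset":[0,0,0],"angular":[0,0,0],"claw":32},{"offset":[0,0,0],"angular":[0,0,0],"claw":32},{"offset":[0,0,0],"angular":[0,0,0],"claw":32},{"offset":[0,0,0],"angular":[0,0,0],"claw":32},{"offset":[0,0,0],"angular":[0,0,0],"claw":32},{"offset":[0,0,0],"angular":[0,0,0],"claw":32}]' 40; python3 -m crank '[{"offset":[0,0,-0.2],"angular":[0,0,0],"claw":32},{"offset":[0,0,0],"angular":[0,0,0],"claw":32},{"offset":[0,0,0],"angular":[0,0,0],"claw":32}]'
```

```text
t: 31.72
eef_pos: [470.3, -24.8, 4.3]
ee_rot: [180.0, 0.0, 117.0]
force: [-0.2, -0.2, -0.3]
finger_gap: 75.2
finger_force: 0.0
t: 32.55
eef_pos: [470.1, -24.8, 4.1]
ee_rot: [-180.0, 0.0, 117.0]
force: [-1.5, -0.4, 5.6]
finger_gap: 40.8
finger_force: 39.6
t: 32.8
eef_pos: [469.9, -24.8, 8.6]
ee_rot: [-180.0, 0.0, 117.0]
force: [-0.1, -0.2, -0.2]
finger_gap: 40.5
finger_force: 40.3
```

Reference 4.1 → contact near 159 + 4.1 = 163.

```bash
python3 -m crank '[{"offset":[0,0,-0.8],"angular":[0,0,0],"claw":32},{"offset":[0,0,-1],"angular":[0,0,0.8],"claw":32},{"offset":[0,0,-1],"angular":[0,0,0.8],"claw":32},{"offset":[0,0,-1],"angular":[0,0,0.8],"claw":32},{"offset":[0,0,-1],"angular":[0,0,0.8],"claw":32},{"offset":[0,0,-1],"angular":[0,0,0.8],"claw":32},{"offset":[0,0,-1],"angular":[0,0,0.8],"claw":32},{"offset":[0,0,-1],"angular":[0,0,0.8],"claw":32},{"offset":[0,0,-1],"angular":[0,0,0.8],"claw":32},{"offset":[0,0,-0.4],"angular":[0,0,0.8],"claw":32},{"offset":[0,0,0],"angular":[0,0,0.8],"claw":32},{"offset":[0,0,0],"angular":[0,0,0.8],"claw":32},{"offset":[0,0,0],"angular":[0,0,0.8],"claw":32},{"offset":[0,0,0],"angular":[0,0,0.3],"claw":32},{"offset":[0,0,0],"angular":[0,0,0],"claw":32},{"offset":[0,0,0],"angular":[0,0,0],"claw":32},{"offset":[0,0,0],"angular":[0,0,0],"claw":32}]'; python3 -c "
from h import *
place('top',230)"
```

```text
t: 34.22
eef_pos: [469.9, -24.7, 238.1]
ee_rot: [-179.9, 0.1, 67.6]
force: [-0.2, 0.4, 0.5]
finger_gap: 40.4
finger_force: 40.5
now [469.9 -24.7 238.1] [-1.7994e+02  5.0000e-02  6.7590e+01] gap 40.4 t 34.22 
turn z units 0.02 ; after the turn x 10.487 y -2.748 z 0.322 units
```

```bash
python3 -m crank '[{"offset":[0.5,-0.13,0],"angular":[0,0,0],"claw":32},{"offset":[0.8,-0.21,0],"angular":[0,0,0],"claw":32},{"offset":[0.8,-0.21,0],"angular":[0,0,0],"claw":32},{"offset":[0.8,-0.21,0],"angular":[0,0,0],"claw":32},{"offset":[0.8,-0.21,0],"angular":[0,0,0],"claw":32},{"offset":[0.8,-0.21,0],"angular":[0,0,0],"claw":32},{"offset":[0.8,-0.21,0],"angular":[0,0,0],"claw":32},{"offset":[0.8,-0.21,0],"angular":[0,0,0],"claw":32},{"offset":[0.8,-0.21,0],"angular":[0,0,0],"claw":32},{"offset":[0.8,-0.21,0],"angular":[0,0,0],"claw":32},{"offset":[0.8,-0.21,0],"angular":[0,0,0],"claw":32},{"offset":[0.8,-0.21,0],"angular":[0,0,0],"claw":32},{"offset":[0.8,-0.21,0],"angular":[0,0,0],"claw":32},{"offset":[0.38,-0.1,0.3],"angular":[0,0,0],"claw":32},{"offset":[0,0,0.8],"angular":[0,0,0],"claw":32},{"offset":[0,0,0.8],"angular":[0,0,0],"claw":32},{"offset":[0,0,0.5],"angular":[0,0,0],"claw":32},{"offset":[0,0,0],"angular":[0,0,0],"claw":32},{"offset":[0,0,0],"angular":[0,0,0],"claw":32},{"offset":[0,0,0],"angular":[0,0,0],"claw":32}]'; python3 -c "
from h import *
place('top',164)"
```

```text
t: 35.88
eef_pos: [506.7, 243.5, 178.9]
ee_rot: [-180.0, 0.0, 67.5]
force: [0.6, -0.3, -0.2]
finger_gap: 40.5
finger_force: 40.5
now [506.7 243.5 178.9] [-1.7999e+02  1.0000e-02  6.7530e+01] gap 40.5 t 35.88 
turn z units 0.01 ; after the turn x 0.013 y -0.002 z 0.594 units
```

```bash
python3 -m crank '[{"offset":[0,0,0.35],"angular":[0,0,0],"claw":32},{"offset":[0,0,0.2],"angular":[0,0,0],"claw":32},{"offset":[0,0,0],"angular":[0,0,0],"claw":32},{"offset":[0,0,0],"angular":[0,0,0],"claw":32},{"offset":[0,0,0],"angular":[0,0,0],"claw":32},{"offset":[0,0,0],"angular":[0,0,0],"claw":32}]'; python3 -m crank '[{"offset":[0,0,0.05],"angular":[0,0,0],"claw":32},{"offset":[0,0,0],"angular":[0,0,0],"claw":32},{"offset":[0,0,0],"angular":[0,0,0],"claw":32}]'
```

```text
t: 36.38
eef_pos: [506.5, 243.7, 164.4]
ee_rot: [-180.0, 0.0, 67.5]
force: [0.3, 0.3, -0.7]
finger_gap: 40.5
finger_force: 40.5
t: 36.63
eef_pos: [506.5, 243.8, 163.2]
ee_rot: [-180.0, 0.0, 67.5]
force: [0.7, -0.7, 2.3]
finger_gap: 40.6
finger_force: 40.8
```

Release, rise, and move clear (backwards) for a look.

```bash
python3 -m crank '[{"offset":[0,0,0],"angular":[0,0,0],"claw":70},{"offset":[0,0,0],"angular":[0,0,0],"claw":70},{"offset":[0,0,0],"angular":[0,0,0],"claw":70},{"offset":[0,0,0],"angular":[0,0,0],"claw":70},{"offset":[0,0,0],"angular":[0,0,0],"claw":70},{"offset":[0,0,0],"angular":[0,0,0],"claw":70},{"offset":[0,0,-0.5],"angular":[0,0,0],"claw":70},{"offset":[0,0,-0.9],"angular":[0,0,0],"claw":70},{"offset":[0,0,-0.9],"angular":[0,0,0],"claw":70},{"offset":[0,0,-0.9],"angular":[0,0,0],"claw":70},{"offset":[-0.8,0,0],"angular":[0,0,0],"claw":70},{"offset":[-0.8,0,0],"angular":[0,0,0],"claw":70},{"offset":[-0.8,0,0],"angular":[0,0,0],"claw":70},{"offset":[-0.8,0,0],"angular":[0,0,0],"claw":70},{"offset":[-0.8,0,0],"angular":[0,0,0],"claw":70},{"offset":[-0.8,0,0],"angular":[0,0,0],"claw":70},{"offset":[-0.8,0,0],"angular":[0,0,0],"claw":70},{"offset":[-0.8,0,0],"angular":[0,0,0],"claw":70},{"offset":[0,0,0],"angular":[0,0,0],"claw":70},{"offset":[0,0,0],"angular":[0,0,0],"claw":70}]'
python3 - <<'E'
from h import *
a=shot('scene','s8')['pixels'][140:260,380:500]; b=shot('top','t8')['pixels'][195:275,90:170]
f=lambda i,n:cv2.resize(i,(n,n),interpolation=cv2.INTER_CUBIC)
cv2.imwrite('pics/c8.png',np.hstack([f(a,400),f(b,400)])[...,::-1])
E
```

```text
t: 38.3
eef_pos: [445.3, 95.4, 243.5]
ee_rot: [-180.0, 0.0, 67.4]
force: [0.7, -0.4, 0.5]
finger_gap: 69.7
finger_force: 0.0
```

View pics/c8.png

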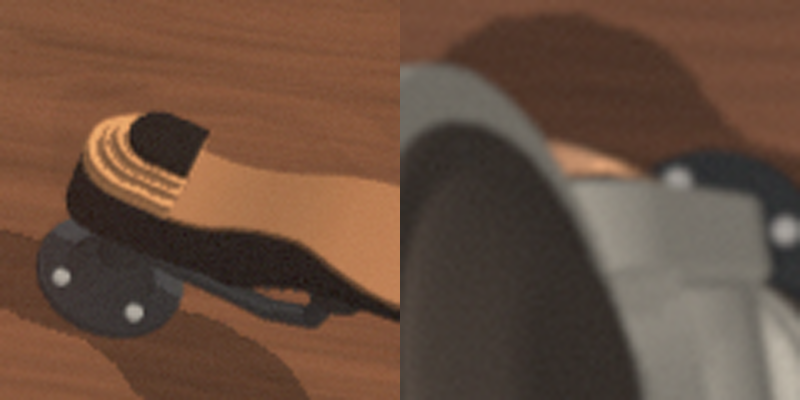

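The scene half shows all four pieces stacked flat and concentric at about (165,150), breast edges flush. The top view is blocked by the arm, but the earlier measurements agree. Handing in.

```bash
python3 -c "
from h import *
print(workorder.finish_job())"
```

```text
the job is handed in; nothing more can be done
None
```

The heel is built on the seat in the order asked (wide, mid, narrow, black top piece) and handed in at about 38 s; the last scene picture shows all four flat, centred and flush at the breast edge, but no verdict was returned.

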